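# Index the glued housing under the curing lamp

## Robot

A 6-joint arm with a two-finger parallel gripper is mounted at the origin on the work surface. World frame = base frame: x ahead of the robot, y to its left, z up, the work surface at z = 0. Lengths are in mm, angles in rad, forces in N, time in s.
With the tool pointing down it reaches from about 200 to 875 mm from the base axis. Payload 3.4 kg.
Tool frame: the origin (TCP) lies at the very end of the fingers, on their centre line; the grasp point (between the pads) lies 19 mm behind it (ctrl.tcp_to_grasp is the distance from the TCP to the grasp point, in mm); z points along the fingers, y is the line along which they close (so a half turn about z gives the same grasp; the last joint's range is limited). The gripper opens to 94 mm and grips with 3 to 60 N. Pads are 16 mm wide; open, the fingers measure 119 mm over their backs; the gripper's body (75 mm by 177 mm) begins 78 mm behind the grasp point.
Start: joints at [-1.326, 0.276, 1.505, -0, 1.361, -0.121], TCP at [205.677, -536.994, 205.493] pointing down, gripper open.
Joint ranges: [-2.89, 2.89], [-0.75, 2.08], [0.22, 2.7], [-1.18, 4.32], [0.11, 2.71], [-2.7, 2.7]. Speed limits (rad/s): [2.57, 2.57, 3.14, 3.14, 3.14, 3.14].

## Interface

Orientations are given as a rotation vector (axis times angle).
In Python, from station import get_state, optics, workorder, finder, ctrl gives the robot as it stands.
- The arm moves only by the tool play_rows, never from a script. Its argument "rows" is a list of rows, each an object with "grip": the closure, from 0 (fully open) to 1 (shut); "xyz": the shift along the tool's x, y, z in units of 30 mm (1.0 is 30 mm), a list of three; "rot": the turn, a rotation vector about the tool's x, y, z in units of pi/2 rad (1.0 is pi/2 rad), a list of three. A call has 1 to 20 rows; each row shifts and turns the commanded pose from where the row before left it, along the tool's axes as they then stand; what a row does not reach is not made up. A row lasts 1/10 s, in which the tool goes at most 50 mm and 8.59 degrees, less where a joint would pass 70% of its speed; a pose out of reach is approached as far as the arm can. A call with a number of a shift or a turn outside -1 to 1 is refused whole. A call with a gripper value outside its range is refused whole. The fingers move at their own pace and stop on an object; "force" is the grip in N (left out, the last holds). Time passes only in rows, so rows that do not move let the fingers close. It gives the time, the measured TCP pose, the force, the opening and the grip force at its end, in the units of the state.
- get_state(): the state, without advancing time (a new reading comes with each control period).
- optics.capture(name): name is "side" or "top" or "wrist"; returns (picture, depth): 420x560x3 uint8, red, green, blue; 420x560 float32, mm along the optical axis (not along the pixel's ray), 0 where there is no reading.
- optics.camera_info(name): a dict with "intrinsics" (3x3 intrinsics, pixels), "k1" (the pictures are not rectified: a ray, as slopes to the right and down, at radius r is drawn at 1 + k1 r^2 times it, then the intrinsics apply), "world_from_camera" (4x4, takes a point from camera to world coordinates); the wrist camera has in their place "mount" (4x4, takes a point from camera to tool coordinates, whose origin is the TCP and whose axes are the flange's). Camera axes: x right, y up, looking along -z (the intrinsics and any distortion apply to the point x, -y, -z); pixel columns grow to the right and rows downward; lengths in mm; the calibration is good to about 2 mm. A picture is of the moment at which its call begins: read the wrist's pose just before it. camera_info takes no time and is no camera call.
- workorder.hand_in(): hands the job in; it is judged then, once.
Trained networks look in the newest picture that a camera, given by its name, has taken for a name from the list of things; names that differ only in an ending like _2 or _b are one class to them, and where a whole thing is asked for, a point or a joint stands for the part that bears it (a point fixed in the world has none). Each returns a list of dicts, best first, with "conf" (0 to 1); they miss things now and then, are a little off and sometimes report something else, mostly with a low value. They report only what shows in the picture. A call takes as long as a camera call. They do not tell look-alikes from the thing itself.
- finder.outline_of(name, camera): "region" (420x560 bool, what is visible of it) and "bbox" ([left, top, width, height] in pixels, round what is visible of it).
- finder.mark_of(name, camera): "xy" ([column, row] in pixels: a listed point, or the origin of a listed thing).
The state is a dict: "time_s": time; "q": joint angles; "qvel": joint speeds; "joint_torque": joint torques, N m; "tool_pos": TCP position; "orientation": TCP orientation; "ft_force": force on the tool from outside, world axes, zero at the start; "moment": the same for the moment, N m; "grip_width": finger opening in mm; "grip_force": force on a finger pad.
Only numpy, scipy, OpenCV 4.12 (cv2) and the standard library are available. Lean on these libraries where they do the work, as an engineer would, in place of code of your own. Each camera call takes 0.05 s, during which the arm holds its last target. There are 200 camera calls.

## Task

Turn the small turntable by pushing gently on one of its ball-ended rods (or its arms) with a closed fingertip until the freshly glued white housing in its nest stands centred under the lamp head, then press the start button on the control box and let it spring back. Nothing is gripped or lifted: the housing stays in its nest and must not be touched, the button is not pressed before the housing is under the lamp, and everything else on the bench is left where it stands.

Things in the scene. Friction and masses are not known exactly. Their poses are not given: they have to be found in the camera images.
- stand: Fixed curing stand: steel foot plate 340 x 100 x 12 mm and a 24 mm column with an overhanging lamp head. Origin on the bench, on the turntable's vertical axis. Its x axis points to the lamp head (50 mm diameter, underside 150 mm above the bench, bracket up to 276 mm), centred 100 mm along x; the column, 290 mm high, is 215 mm along x.
- spider: Turntable: hub of 72 mm diameter with four arms at right angles. Along +x the loaded nest, along -x an empty one (58 x 58 mm, centred 100 mm out, walls to 60 mm above the bench), along +y and -y bare rods. Origin on its axis 38 mm above the bench, z up. Turns endlessly both ways about z; 0.2 N m of friction (2 N at 100 mm), stays where it is left.
- housing: The white moulded housing, 45 x 45 x 44 mm, about 60 g, standing loose in a nest of the turntable, 100 mm from its axis. Origin at the centre of its underside, which lies 52 mm above the bench; its top is 96 mm above the bench. Similar housings stand on the bench: this is the one in the nest.
- lamp_spot (a point): Point straight below the centre of the lamp head, 52 mm above the bench, 100 mm from the turntable's axis: where the housing's origin belongs.
- hub (a point): Point on the turntable's vertical axis at the height of the rods, 49 mm above the bench. The steel rods are 12 mm in diameter and bare from 36 to 128 mm from this axis.
- rod_a (a point): Centre of the 24 mm black ball on the end of the turntable's +y rod: 140 mm from the axis, 49 mm above the bench, 90 degrees counter-clockwise (from above) of the loaded nest.
- rod_b (a point): Centre of the 24 mm black ball on the end of the turntable's -y rod: 140 mm from the axis, 49 mm above the bench, 90 degrees clockwise (from above) of the loaded nest.
- start_button_top (a point): Centre of the top of the round grey start button, 32 mm diameter, in a black collar on a white control box of 100 x 90 x 45 mm that stands to the left or the right of the turntable, fixed to the bench. It is pressed straight down.
- start_button (a joint): Travel of the start button: 0 is up, 0.006 m is fully down (4 N); it counts as pressed beyond 0.004 m and springs back when let go.
- dispenser: White dispenser bottle, 66 mm diameter, 140 mm high, loose on the bench, to be left alone. Origin at its underside.
- tube: White paper tube standing upright, 46 mm diameter, 100 mm high, loose on the bench, to be left alone. Origin at its underside.
- dish: Black dish, 80 mm diameter, 16 mm high, loose on the bench, to be left alone. Origin at its underside.
- housing_b: White housing, 45 x 45 x 44 mm, loose on the bench, to be left alone. Origin at its underside.
- housing_c: White housing, 45 x 45 x 44 mm, loose on the bench, to be left alone. Origin at its underside.
- housing_d: White housing, 45 x 45 x 44 mm, loose on the bench, to be left alone. Origin at its underside.
- syringe: Amber glue syringe lying flat, about 125 mm long, 26 mm wide, 20 mm high, loose on the bench, to be left alone. Origin at its underside.
- block: Steel block, 40 x 40 x 38 mm, loose on the bench, to be left alone. Origin at its underside.
Mind the look-alikes: they are no part of the job. What is shaped like the housing but blue is not meant.

How it is judged (in metres and radians):
On the way, in this order (a step that is already met when the one before it is completed fails the run):
1. the housing, still seated in its nest, is turned under the lamp head and at rest (horizontal distance between housing and lamp_spot below 0.01 m and z of housing in the frame of spider below 0.018 m and linear speed of housing below 0.02 m/s), for 0.3 s.
2. the start button is pressed down (value of joint start_button above 0.004 m and horizontal distance between housing and lamp_spot below 0.01 m), for 0.05 s.
At the end, for the whole second after the job is handed in: The housing sits in its nest, at rest, its centre within 10 mm of the point below the lamp head's centre; the start button has been pressed after that and is up again (all of step 1 and z of housing in the frame of spider above 0.01 m and x of housing in the frame of spider above 0.09 m and value of joint start_button below 0.002 m); the robot touches nothing.
It fails at once if the start button is pressed while the housing is not under the lamp (value of joint start_button above 0.003 m and horizontal distance between housing and lamp_spot above 0.012 m).
It fails at once if the housing is touched by the robot (contact force between housing and the fingers above 0.3 N or contact force between housing and the arm above 0.3 N).
It fails at once if the housing is lifted out of its nest (z of housing in the frame of spider above 0.02 m).
It fails at once if the turntable is gripped, or pushed harder than 25 N (contact force between the fingers and spider above 25 N).
It fails at once if something else on the bench is moved by more than 15 mm or lifted (distance of any of dispenser, tube, dish, housing_b, housing_c, housing_d, syringe, block from where it was at the start of the episode above 0.015 m).
It also fails if it takes over 67 s, if anything falls off the work surface, if the arm or the gripper's body presses on something with over 40 N, if the wrist force passes 120 N, or if a joint passes its speed limit or range.

## Working session

There is one attempt and no reset: what is moved stays moved. The work goes in short steps, Python scripts to look and compute and a tool call to move; the robot and the scene stay as the last step left them, time stands still between calls to the robot, and variables do not carry over. Pictures are saved under pics/ and viewed, at most 10 in all, crops included, and the job is handed in when it is done.

Besides the shell and the picture viewer there is one more tool, called after "Request:" in YAML: its name, and indented under it one key for each argument. play_rows: Moves the arm, as the interface text tells. Shifts and turns lie within -1 to 1; 1 stands for 30 mm of shift or pi/2 rad of turn. Its arguments: {"type":"object","properties":{"rows":{"type":"array"},"force":{"type":"number"}},"required":["rows"]}

```bash
mkdir -p pics
cat > h.py <<'E'
import numpy as np, cv2
from station import get_state, optics, workorder, finder, ctrl
from scipy.spatial.transform import Rotation as R
def T_wc(cam):
    i=optics.camera_info(cam)
    if 'world_from_camera' in i: return i,np.array(i['world_from_camera'])
    s=get_state();T=np.eye(4);T[:3,:3]=R.from_rotvec(s['orientation']).as_matrix();T[:3,3]=s['tool_pos']
    return i,T@np.array(i['mount'])
def ray(cam,uv):
    i,T=T_wc(cam);K=np.array(i['intrinsics'],float)
    p=cv2.undistortPoints(np.array([[uv]],float),K,np.array([i['k1'],0,0,0,0.]))[0,0]
    return T[:3,3],T[:3,:3]@np.array([p[0],-p[1],-1.])
def atz(cam,uv,z):
    o,d=ray(cam,uv);return o+d*(z-o[2])/d[2]
def atd(cam,uv,dep):
    o,d=ray(cam,uv);return o+d*dep
def proj(cam,P):
    i,T=T_wc(cam);c=np.linalg.inv(T)@np.append(P,1);x,y=c[0]/-c[2],-c[1]/-c[2]
    f=1+i['k1']*(x*x+y*y);K=np.array(i['intrinsics']);return K[0,0]*x*f+K[0,2],K[1,1]*y*f+K[1,2]
def cap(cam,name):
    p,d=optics.capture(cam);cv2.imwrite(f'pics/{name}.png',p[:,:,::-1]);np.save(f'pics/{cam}_d.npy',d);return p,d
E
python3 - <<'E'
from h import *
np.set_printoptions(precision=1,suppress=True)
ps=[]
Z=dict(hub=49,rod_a=49,rod_b=49,start_button_top=None,housing=52,lamp_spot=52)
for c in('top','side'):
    p,d=cap(c,c+'1');ps.append(p)
    for n in ('hub','rod_a','rod_b','lamp_spot','start_button_top','housing','stand','spider'):
        for m in finder.mark_of(n,c)[:5]:
            u,v=m['xy'];D=d[min(max(int(v),0),419),min(max(int(u),0),559)]
            print(c,n,round(m['conf'],2),np.array(m['xy']),'z-plane',atz(c,(u,v),Z.get(n) or (0 if n=='stand' else 38 if n=='spider' else 50)),'depth',atd(c,(u,v),D) if D else None)
E
```

```text
top hub 0.55 [262.2 181.7] z-plane [612.3  21.7  49. ] depth [608.8  20.9  75.1]
top hub 0.52 [260.2 186.5] z-plane [601.4  26.4  49. ] depth [598.3  25.6  73. ]
top rod_a 0.67 [113.1 254.1] z-plane [452.3 361.8  49. ] depth [452.3 356.1  67.4]
top rod_a 0.64 [207.2 219.4] z-plane [527.9 148.   49. ] depth [527.  146.4  61.3]
top rod_a 0.61 [310.9 147.8] z-plane [689.1 -91.3  49. ] depth [687.4 -90.8  57.3]
top rod_b 0.67 [113.1 254.1] z-plane [452.3 361.8  49. ] depth [452.3 356.1  67.4]
top rod_b 0.64 [207.2 219.4] z-plane [527.9 148.   49. ] depth [527.  146.4  61.3]
top rod_b 0.61 [310.9 147.8] z-plane [689.1 -91.3  49. ] depth [687.4 -90.8  57.3]
top lamp_spot 0.58 [274.9 142.2] z-plane [702.8  -8.8  52. ] depth [676.7  -9.1 175.4]
top lamp_spot 0.35 [260.3 284.4] z-plane [379.2  28.9  52. ] depth [377.9  29.7  29.1]
top start_button_top 0.44 [109.9 256.7] z-plane [446.6 368.7  50. ] depth [446.6 363.5  66.6]
top housing 0.91 [115. 166.] z-plane [653.4 357.9  52. ] depth [658.  366.1  25. ]
top housing 0.91 [423. 163.] z-plane [ 649.3 -346.8   52. ] depth [ 650.8 -349.2   43.3]

[... 1344 characters left out ...]
0.9  65.3]
side housing 0.88 [365.4 299.5] z-plane [314.7 326.5  52. ] depth [318.9 277.3   8.4]
side housing 0.71 [295.2 168.6] z-plane [ 628.5 -245.6   52. ] depth [ 652.7 -337.8    1.4]
side housing 0.71 [252.4 283.2] z-plane [581.3 335.8  52. ] depth [596.4 295.6  16. ]
side housing 0.62 [246.8 224.6] z-plane [674.8 104.   52. ] depth [672.6 109.8  56.1]
side housing 0.59 [209.2 247.6] z-plane [734.3 229.1  52. ] depth [755.6 185.1  16.7]
side stand 0.59 [279.2 227.6] z-plane [606.6  22.7   0. ] depth [596.4  56.6  24. ]
side spider 0.96 [278.3 219.2] z-plane [604.6  36.2  38. ] depth [597.7  58.8  53.5]
side spider 0.62 [279.8 214.8] z-plane [606.8  13.   38. ] depth [599.1  38.7  55.3]
```

View pics/top1.png

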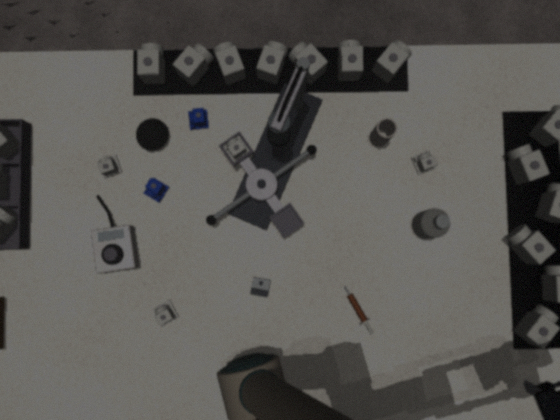

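View pics/side1.png

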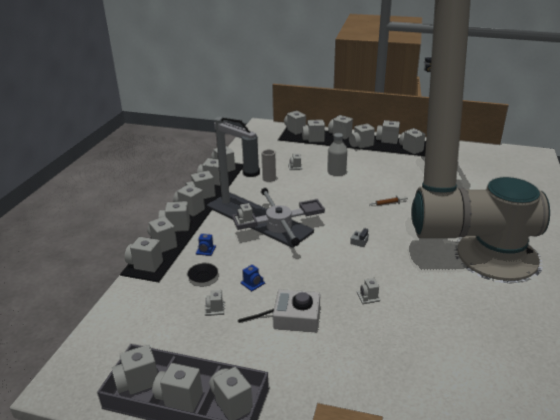

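Candidates for the nest housing in the top picture:
- (237,149): white, standing in a spider nest. This is the one I want.
- White loose housings at (108,166), (425,162) and (165,313).
- Blue look-alikes at (198,119) and (156,189).
- Trays and strips at the edges.

The empty nest is at (287,220) and the balls are at (212,219) and (311,151). The lamp is at (280,130), and the button at (112,254). The ball at (212,219) is 90° CCW of the loaded nest, so it is rod_a. The turntable has to turn about 54° clockwise.

Run:
```python
from h import *
np.set_printoptions(precision=3,suppress=True)
s=get_state();print(s['time_s'],s['tool_pos'],s['grip_width']);print(R.from_rotvec(s['orientation']).as_matrix());print(np.array(optics.camera_info('wrist')['mount']),optics.camera_info('wrist')['intrinsics'])
p=cv2.imread('pics/top1.png');cv2.imwrite('pics/crop1.png',cv2.resize(p[40:250,180:350],None,fx=2.8,fy=2.8,interpolation=cv2.INTER_CUBIC)*2)
```

```text
0.9 [ 205.675 -536.991  205.533] 93.80137876115667
[[ 0.934  0.358  0.   ]
 [ 0.358 -0.934 -0.   ]
 [-0.     0.    -1.   ]]
[[   0.001    0.969    0.245   71.531]
 [   1.      -0.001   -0.      -0.163]
 [   0.       0.245   -0.969 -178.889]
 [   0.       0.       0.       1.   ]] [[356.912   0.    283.175]
 [  0.    356.912 208.934]
 [  0.      0.      1.   ]]
```

View pics/crop1.png

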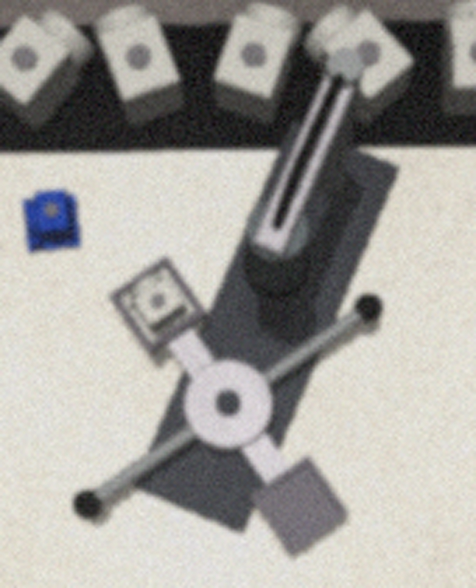

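The crop confirms it: the housing with visible detail sits in the upper-left nest, and the lower-right nest is empty. Next I move to a viewing pose.

Request:
play_rows:
  rows:
    - {"grip":1,"xyz":[0.815,-0.755,-0.1],"rot":[0,0,0]}
    - {"grip":1,"xyz":[0.815,-0.755,-0.1],"rot":[0,0,0]}
    - {"grip":1,"xyz":[0.815,-0.755,-0.1],"rot":[0,0,0]}
    - {"grip":1,"xyz":[0.815,-0.755,-0.1],"rot":[0,0,0]}
    - {"grip":1,"xyz":[0.815,-0.755,-0.1],"rot":[0,0,0]}
    - {"grip":1,"xyz":[0.815,-0.755,-0.1],"rot":[0,0,0]}
    - {"grip":1,"xyz":[0.815,-0.755,-0.1],"rot":[0,0,0]}
    - {"grip":1,"xyz":[0.815,-0.755,-0.1],"rot":[0,0,0]}
    - {"grip":1,"xyz":[0.815,-0.755,-0.1],"rot":[0,0,0]}
    - {"grip":1,"xyz":[0.815,-0.755,-0.1],"rot":[0,0,0]}
    - {"grip":1,"xyz":[0.815,-0.755,-0.1],"rot":[0,0,0]}
    - {"grip":1,"xyz":[0.815,-0.755,-0.1],"rot":[0,0,0]}
    - {"grip":1,"xyz":[0.815,-0.755,-0.1],"rot":[0,0,0]}
    - {"grip":1,"xyz":[0.815,-0.755,-0.1],"rot":[0,0,0]}
    - {"grip":1,"xyz":[0.815,-0.755,-0.1],"rot":[0,0,0]}
    - {"grip":1,"xyz":[0.815,-0.755,0],"rot":[0,0,0]}
    - {"grip":1,"xyz":[0.815,-0.755,0],"rot":[0,0,0]}
    - {"grip":1,"xyz":[0.815,-0.755,0],"rot":[0,0,0]}
    - {"grip":1,"xyz":[0.815,-0.755,0],"rot":[0,0,0]}
    - {"grip":1,"xyz":[0.815,-0.755,0],"rot":[0,0,0]}

```text
time_s: 2.9
tool_pos: [500.8, 62.3, 250.6]
orientation: [3.089, 0.572, 0.001]
ft_force: [1.1, -0.0, -0.1]
grip_width: 0.9
grip_force: 0.0
```

Request:
play_rows:
  rows:
    - {"grip":1,"xyz":[0,0,0],"rot":[0,0,-0.094]}
    - {"grip":1,"xyz":[0,0,0],"rot":[0,0,-0.094]}
    - {"grip":1,"xyz":[0,0,0],"rot":[0,0,-0.094]}
    - {"grip":1,"xyz":[0,0,0],"rot":[0,0,-0.094]}
    - {"grip":1,"xyz":[0,0,0],"rot":[0,0,-0.094]}
    - {"grip":1,"xyz":[0,0,0],"rot":[0,0,-0.094]}
    - {"grip":1,"xyz":[0,0,0],"rot":[0,0,-0.094]}
    - {"grip":1,"xyz":[0,0,0],"rot":[0,0,-0.094]}
    - {"grip":1,"xyz":[0,0,0],"rot":[0,0,-0.094]}
    - {"grip":1,"xyz":[0,0,0],"rot":[0,0,0]}
    - {"grip":1,"xyz":[0,0,0],"rot":[0,0,0]}

```text
time_s: 4.0
tool_pos: [500.3, 60.9, 250.5]
orientation: [2.083, 2.351, 0.0]
ft_force: [0.3, -0.3, 0.5]
grip_width: 0.2
grip_force: 0.0
```

```bash
cat > look.py <<'E'
from h import *
import sys
np.set_printoptions(precision=1,suppress=True)
Z=dict(hub=49,rod_a=49,rod_b=49,start_button_top=60,housing=52,lamp_spot=52,stand=0)
s=get_state();print(s['time_s'],s['tool_pos'],s['grip_width'],s['ft_force']);M=R.from_rotvec(s['orientation']).as_matrix();print(M)
for c in sys.argv[2:]:
    p,d=cap(c,c+sys.argv[1])
    for n in Z:
        for m in finder.mark_of(n,c)[:4]:
            u,v=m['xy'];D=d[min(max(int(v),0),419),min(max(int(u),0),559)]
            print(c,n,round(m['conf'],2),np.array(m['xy']),'plane',atz(c,(u,v),Z[n]),'depth',atd(c,(u,v),D) if D else None)
E
python3 look.py 2 wrist
```

```text
4.0 [500.3  60.9 250.5] 0.22456326975096183 [ 0.3 -0.3  0.5]
[[-0.1  1.   0. ]
 [ 1.   0.1 -0. ]
 [-0.   0.  -1. ]]
wrist rod_a 0.83 [419.5 329.4] plane [688.4 -94.2  49. ] depth [526.5  92.3 363. ]
wrist rod_a 0.65 [316.7 117.2] plane [526.4 137.9  49. ] depth [525.3 137.7  60.3]
wrist rod_b 0.83 [419.5 329.4] plane [688.4 -94.2  49. ] depth [526.4  92.3 363. ]
wrist rod_b 0.65 [316.7 117.2] plane [526.3 137.9  49. ] depth [525.3 137.7  60.4]
wrist housing 0.98 [402.6   0.3] plane [593.5 260.   52. ] depth [595.9 263.1  43.1]
wrist housing 0.9 [518.3 118.2] plane [738.6 166.2  52. ] depth [756.6 168.7  24.6]
wrist housing 0.78 [460.5 190. ] plane [693.7  82.3  52. ] depth [670.9  87.9  94.7]
wrist lamp_spot 0.92 [446.4 273.9] plane [701.9 -16.8  52. ] depth [724.7 -32.9  11. ]
wrist stand 0.3 [419.8 325.5] plane [ 712.8 -117.     0. ] depth [526.5  92.9 362.4]
```

View pics/wrist2.png

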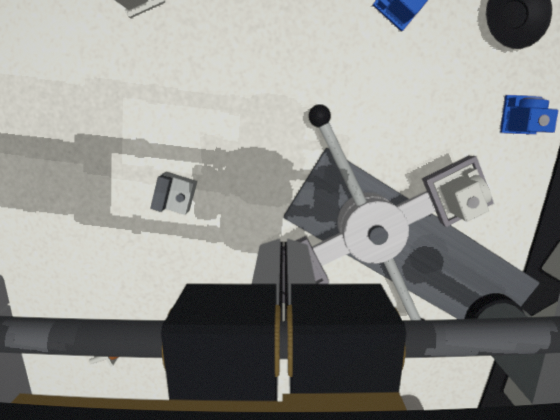

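Wrist view: ball a at (319,115), hub centre (378,235), housing in its nest (470,200), foot plate edge from (330,150) to (538,277). I work out the hub and lamp direction from several features.

Run:
```python
from h import *
np.set_printoptions(precision=1,suppress=True)
for c,pts in (('wrist',[(331,149),(538,276),(285,215)]),('top',[(228.2,211.4),(266.8,229.3),(322.1,100.7)])):
    P=[atz(c,q,12)[:2] for q in pts];print(c,P)
    for a,b in ((0,1),(0,2),(1,2)): 
        v=P[b]-P[a];print(a,b,np.linalg.norm(v),np.degrees(np.arctan2(v[1],v[0])))
# circle of hub disc & ball a in wrist
d=np.load('pics/wrist_d.npy');print('hub',atd('wrist',(378,235),d[228,395]), 'disc z',atd('wrist',(395,228),d[228,395]))
print('balla',atz('wrist',(319,115.5),49),'house top', [atd('wrist',q,d[q[1],q[0]]) for q in ((460,183),(485,208),(473,201))])
for n in('top1',):
    d=np.load('pics/top_d.npy')
    for q in ((262,184),(256,180)): print(atd('top',q,d[q[1],q[0]]))
ds=np.load('pics/side_d.npy')
# lamp head cylinder in side: column ~251, rows 140-170
P=np.array([np.append(atd('side',(u,v),ds[v,u]),0) for v in(150,160) for u in range(243,261)]);print(P[:,:3])
```

```text
wrist [array([551.2, 105. ]), array([849.9, -21.8]), array([508.2,  19.7])]
0 1 324.4844074181406 -23.008479005319145
0 2 95.54460399948212 -116.75851465181928
1 2 344.20094736810466 173.07212865690616
top [array([548.4, 103.4]), array([504.9,  13.4]), array([ 809.6, -122.7])]
0 1 99.9730808239453 -115.761389718274
0 2 345.51841533703333 -40.876666189691974
1 2 333.7107040561008 -24.065667979266248
hub [609.6  23.1  61.4] disc z [627.3  32.8  59.5]
balla [528.4 139.9  49. ] house top [array([677.3,  92.8,  78.4]), array([699.7,  73.6,  95.5]), array([685.1,  79.1,  96.5])]
[604.8  21.7  66.3]
[614.7  35.3  61.6]
[[ 712.7   -0.9  224.7]
 [ 710.5   -3.   224. ]
 [ 703.8    7.2  229.6]
 [ 701.4    5.8  229.2]
 [ 698.2    6.5  229.9]
 [ 697.4    0.9  227.4]
 [ 692.4    6.5  230.6]
 [ 689.3    7.1  231.3]
 [ 689.8   -2.1  226.9]
 [ 686.6   -1.3  227.6]
 [ 684.7   -4.1  226.5]
 [ 682.    -4.8  226.6]
 [ 681.7  -12.   223.2]
 [ 677.    -7.   226.1]
 [ 677.3  -16.3  221.7]
 [ 827.6 -459.7   -6. ]
 [ 819.4 -447.1    0.9]
 [ 817.5 -453.2   -1.7]
 [ 714.1    0.1  194.2]
 [ 709.1    5.3  197.4]
 [ 706.2    5.3  197.7]
 [ 702.3    7.7  199.4]
 [ 700.7    4.4  198. ]
 [ 698.6    1.9  197. ]
 [ 694.2    5.9  199.6]
 [ 691.     6.7  200.3]
 [ 690.3    0.6  197.4]
 [ 686.7    2.4  198.8]
 [ 686.4   -4.9  195.2]
 [ 681.9   -0.6  197.9]
 [ 679.9   -3.   197. ]
 [ 679.5  -10.2  193.5]
 [ 677.4  -12.7  192.5]
 [ 800.6 -376.7   -3.2]
 [ 794.6 -370.3    0.7]
 [ 792.  -373.6   -0.6]]
```

Request:
play_rows:
  rows:
    - {"grip":1,"xyz":[0.5,0.3,0],"rot":[0,0,0]}
    - {"grip":1,"xyz":[0.45,0.25,0],"rot":[0,0,0]}
    - {"grip":1,"xyz":[0,0,0.9],"rot":[0,0,0]}
    - {"grip":1,"xyz":[0,0,0.9],"rot":[0,0,0]}
    - {"grip":1,"xyz":[0,0,0.9],"rot":[0,0,0]}
    - {"grip":1,"xyz":[0,0,0.9],"rot":[0,0,0]}
    - {"grip":1,"xyz":[0,0,0.9],"rot":[0,0,0]}
    - {"grip":1,"xyz":[0,0,0.9],"rot":[0,0,0]}
    - {"grip":1,"xyz":[0,0,0.9],"rot":[0,0,0]}
    - {"grip":1,"xyz":[0,0,0.5],"rot":[0,0,0]}
    - {"grip":1,"xyz":[0,0,0.25],"rot":[0,0,0]}
    - {"grip":1,"xyz":[0,0,0],"rot":[0,0,0]}

```text
time_s: 5.6
tool_pos: [512.7, 91.6, 38.1]
orientation: [-2.079, -2.354, 0.002]
ft_force: [-0.4, -0.5, -0.3]
grip_width: 0.3
grip_force: 0.0
```

Run:
```python
from h import *
np.set_printoptions(precision=3,suppress=True)
s=get_state();M=R.from_rotvec(s['orientation']).as_matrix();p=np.array(s['tool_pos']);print(p)
h=np.array([609,23]);r=112
v=p[:2]-h;f0=np.degrees(np.arctan2(v[1],v[0]));print(np.hypot(*v),f0)
for f in np.linspace(f0,82,20)[1:]:
    q=h+r*np.array([np.cos(np.radians(f)),np.sin(np.radians(f))]);d=M.T@np.array([*(q-p[:2]),0])/30;print(round(f,1),d);p[:2]=q
```

```text
[512.734  91.558  38.128]
118.18333689798014 144.54234227557174
141.3 [ 0.014  0.301 -0.001]
138.0 [ 0.145  0.158 -0.   ]
134.7 [ 0.136  0.166 -0.   ]
131.4 [ 0.126  0.174 -0.   ]
128.1 [ 0.116  0.181 -0.   ]
124.8 [ 0.105  0.187 -0.   ]
121.5 [ 0.094  0.193 -0.   ]
118.2 [ 0.083  0.198 -0.   ]
114.9 [ 0.071  0.202 -0.   ]
111.6 [ 0.06   0.206 -0.   ]
108.3 [ 0.048  0.209 -0.   ]
105.0 [ 0.036  0.211 -0.   ]
101.8 [ 0.023  0.213 -0.   ]
98.5 [ 0.011  0.214 -0.   ]
95.2 [-0.001  0.214 -0.   ]
91.9 [-0.013  0.214 -0.   ]
88.6 [-0.026  0.213 -0.   ]
85.3 [-0.038  0.211 -0.   ]
82.0 [-0.05   0.209 -0.   ]
```

Request:
play_rows:
  rows:
    - {"grip":1,"xyz":[0.01,0.3,0],"rot":[0,0,0]}
    - {"grip":1,"xyz":[0.145,0.16,0],"rot":[0,0,0]}
    - {"grip":1,"xyz":[0.135,0.165,0],"rot":[0,0,0]}
    - {"grip":1,"xyz":[0.125,0.175,0],"rot":[0,0,0]}
    - {"grip":1,"xyz":[0.115,0.18,0],"rot":[0,0,0]}
    - {"grip":1,"xyz":[0.105,0.185,0],"rot":[0,0,0]}
    - {"grip":1,"xyz":[0.095,0.195,0],"rot":[0,0,0]}
    - {"grip":1,"xyz":[0.085,0.2,0],"rot":[0,0,0]}
    - {"grip":1,"xyz":[0.07,0.2,0],"rot":[0,0,0]}

```text
time_s: 6.5
tool_pos: [562.4, 124.4, 38.8]
orientation: [-2.079, -2.354, 0.001]
ft_force: [-2.3, -1.4, 0.2]
grip_width: 0.2
grip_force: 0.9
```

Request:
play_rows:
  rows:
    - {"grip":1,"xyz":[0.06,0.205,0],"rot":[0,0,0]}
    - {"grip":1,"xyz":[0.05,0.21,0],"rot":[0,0,0]}
    - {"grip":1,"xyz":[0.035,0.21,0],"rot":[0,0,0]}
    - {"grip":1,"xyz":[0.025,0.215,0],"rot":[0,0,0]}
    - {"grip":1,"xyz":[0.01,0.215,0],"rot":[0,0,0]}
    - {"grip":1,"xyz":[0,0.215,0],"rot":[0,0,0]}
    - {"grip":1,"xyz":[-0.015,0.2,0],"rot":[0,0,0]}
    - {"grip":1,"xyz":[-0.025,0.17,0],"rot":[0,0,0]}
    - {"grip":1,"xyz":[0,0,0],"rot":[0,0,0]}

```text
time_s: 7.4
tool_pos: [612.1, 134.7, 39.0]
orientation: [2.079, 2.354, 0.003]
ft_force: [-0.1, -0.1, -0.2]
grip_width: 0.5
grip_force: 0.1
```

```bash
python3 look.py 3 top side wrist | grep -v -e stand -e button
```

```text
7.4 [612.1 134.7  39. ] 0.452426024777788 [-0.1 -0.1 -0.2]
[[-0.1  1.   0. ]
 [ 1.   0.1  0. ]
 [ 0.   0.  -1. ]]
top hub 0.6 [261.1 183.6] plane [608.   24.2  49. ] depth [604.7  23.5  73.6]
top rod_a 0.69 [320.2 195.2] plane [ 579.2 -110.3   49. ] depth [ 578.1 -109.5   59.6]
top rod_b 0.69 [320.2 195.2] plane [ 579.2 -110.3   49. ] depth [ 578.1 -109.5   59.6]
top housing 0.97 [111.1 165.5] plane [654.6 366.8  52. ] depth [656.3 369.9  42.2]
top housing 0.87 [420.4 163.4] plane [ 648.5 -340.9   52. ] depth [ 651.2 -345.2   35.9]
top housing 0.8 [197.3 121. ] plane [755.  169.1  52. ] depth [757.3 170.4  42.9]
top housing 0.56 [269.7 139.5] plane [709.2   3.1  52. ] depth [685.    1.7 163.7]
top lamp_spot 0.88 [276.3 143.8] plane [699.  -11.9  52. ] depth [674.4 -11.9 170. ]
side hub 0.83 [281.1 214.6] plane [598.6  27.5  49. ] depth [594.3  42.3  59. ]
side rod_a 0.72 [255.6 241.4] plane [628.1 169.2  49. ] depth [628.3 168.8  48.6]
side rod_b 0.72 [255.6 241.4] plane [628.1 169.2  49. ] depth [628.3 168.8  48.6]
side housing 0.84 [215.  307.6] plane [635.6 436.3  52. ] depth [653.4 399.7  15.2]
side housing 0.77 [254.1 282.7] plane [578.  333.1  52. ] depth [591.6 296.3  19.3]
side housing 0.76 [298.2 167.5] plane [ 620.9 -255.4   52. ] depth [ 643.8 -345.2    3. ]
side housing 0.69 [209.3 249.3] plane [731.2 235.9  52. ] depth [752.5 192.1  16.7]
side lamp_spot 0.72 [248.4 200.6] plane [711.5 -17.4  52. ] depth [643.8 163.6 169.1]
wrist rod_a 0.74 [347.9 224.3] plane [640.4 158.9  49. ] depth [637.6 162.3  61.3]
wrist rod_b 0.74 [347.9 224.3] plane [640.4 159.   49. ] depth [637.6 162.3  61.3]
wrist housing 0.92 [537.3 206.2] plane [732.4 180.6  52. ] depth [756.1 176.1  21.8]
```

View pics/wrist3.png

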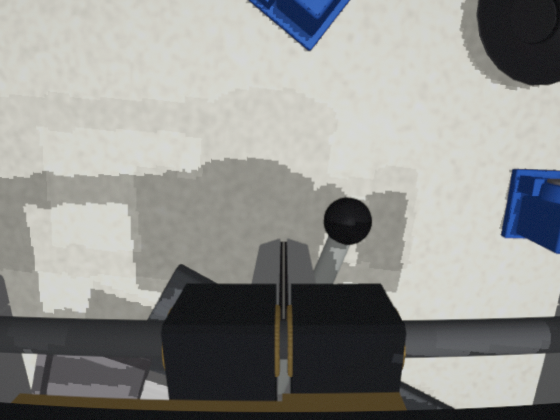

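The rod points at about 77.3° now and should be at about 66.3°. I push most of the rest gently.

Request:
play_rows:
  rows:
    - {"grip":1,"xyz":[-0.03,0.14,0],"rot":[0,0,0]}
    - {"grip":1,"xyz":[-0.03,0.14,0],"rot":[0,0,0]}
    - {"grip":1,"xyz":[-0.03,0.13,0],"rot":[0,0,0]}
    - {"grip":1,"xyz":[-0.03,0.12,0],"rot":[0,0,0]}
    - {"grip":1,"xyz":[-0.03,0.1,0],"rot":[0,0,0]}
    - {"grip":1,"xyz":[0,0,0],"rot":[0,0,0]}

```text
time_s: 9.2
tool_pos: [630.6, 132.2, 38.8]
orientation: [2.08, 2.354, 0.001]
ft_force: [-0.3, 0.7, 0.9]
grip_width: 0.4
grip_force: 0.4
```

```bash
python3 look.py 4 top wrist | grep -v -e stand -e button -e rod_b; python3 -c "
import cv2;p=cv2.imread('pics/top4.png');cv2.imwrite('pics/crop4.png',cv2.convertScaleAbs(cv2.resize(p[80:250,200:350],None,fx=3.4,fy=3.4,interpolation=2),alpha=2))"
```

```text
9.2 [630.6 132.2  38.8] 0.38055515912654136 [-0.3  0.7  0.9]
[[-0.1  1.   0. ]
 [ 1.   0.1  0. ]
 [ 0.   0.  -1. ]]
top hub 0.6 [263.9 182.9] plane [609.5  17.8  49. ] depth [606.5  17.3  71.3]
top hub 0.6 [153.  133.8] plane [727.4 271.7  49. ] depth [629.6 172.9 472.2]
top rod_a 0.66 [317.  206.9] plane [ 552.6 -102.5   49. ] depth [ 551.4 -101.5   61.9]
top rod_a 0.46 [110.2 257.2] plane [445.4 368.3  49. ] depth [445.5 362.   69.1]
top housing 0.7 [112.1 167.8] plane [649.3 364.5  52. ] depth [650.4 366.4  45.7]
top housing 0.68 [421.  162.7] plane [ 650.1 -342.3   52. ] depth [ 651.4 -344.5   44.1]
top housing 0.63 [276.2 145.2] plane [695.7 -11.7  52. ] depth [672.4 -11.7 165.6]
top housing 0.62 [152.3 191. ] plane [594.5 272.4  52. ] depth [541.2 169.8 488.9]
top lamp_spot 0.71 [277.6 146.2] plane [693.4 -14.8  52. ] depth [672.2 -14.6 156. ]
wrist rod_a 0.78 [348.7 232.4] plane [661.1 152.7  49. ] depth [658.4 156.2  60.7]
wrist housing 0.67 [508.5 197.8] plane [735.6 180.6  52. ] depth [755.5 176.7  23. ]
```

View pics/crop4.png

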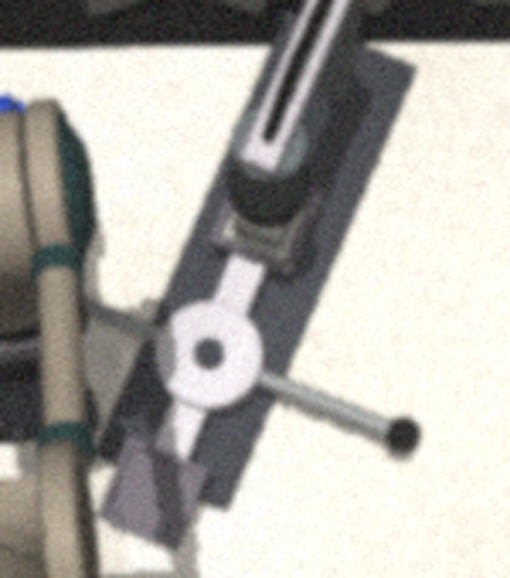

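The rod and foot plate edges are perpendicular within a degree (rod slope about 22.9°, plate edge about 22.7°), so the nest is under the lamp. I back off and hover near the control box.

Request:
play_rows:
  rows:
    - {"grip":1,"xyz":[0,-0.3,0],"rot":[0,0,0]}
    - {"grip":1,"xyz":[0,-0.5,0],"rot":[0,0,0]}
    - {"grip":1,"xyz":[0,0,-0.95],"rot":[0,0,0]}
    - {"grip":1,"xyz":[0,0,-0.95],"rot":[0,0,0]}
    - {"grip":1,"xyz":[0,0,-0.95],"rot":[0,0,0]}
    - {"grip":1,"xyz":[0,0,-0.95],"rot":[0,0,0]}
    - {"grip":1,"xyz":[0,0,-0.95],"rot":[0,0,0]}
    - {"grip":1,"xyz":[0,0,-0.95],"rot":[0,0,0]}
    - {"grip":1,"xyz":[0.9,-0.55,0],"rot":[0,0,0]}
    - {"grip":1,"xyz":[0.9,-0.55,0],"rot":[0,0,0]}
    - {"grip":1,"xyz":[0.9,-0.55,0],"rot":[0,0,0]}
    - {"grip":1,"xyz":[0.9,-0.55,0],"rot":[0,0,0]}
    - {"grip":1,"xyz":[0.9,-0.55,0],"rot":[0,0,0]}
    - {"grip":1,"xyz":[0.9,-0.55,0],"rot":[0,0,0]}
    - {"grip":1,"xyz":[0.9,-0.55,0],"rot":[0,0,0]}
    - {"grip":1,"xyz":[0.9,-0.55,0],"rot":[0,0,0]}
    - {"grip":1,"xyz":[0,0,0],"rot":[0,0,0]}
    - {"grip":1,"xyz":[0,0,0],"rot":[0,0,0]}

```text
time_s: 11.8
tool_pos: [447.7, 327.1, 209.9]
orientation: [2.077, 2.356, -0.001]
ft_force: [0.1, -0.6, -0.7]
grip_width: 0.3
grip_force: 0.0
```

```bash
python3 look.py 5 top side wrist | grep -v -e stand -e rod_b
```

```text
11.8 [447.7 327.1 209.9] 0.34701476911319007 [ 0.1 -0.6 -0.7]
[[-0.1  1.   0. ]
 [ 1.   0.1 -0. ]
 [-0.   0.  -1. ]]
top hub 0.61 [264.6 183.7] plane [607.6  16.2  49. ] depth [604.9  15.7  69.9]
top rod_a 0.73 [317.8 206.5] plane [ 553.4 -104.3   49. ] depth [ 552.5 -103.5   60.2]
top rod_a 0.71 [204.5 158.9] plane [667.1 153.4  49. ] depth [665.5 152.1  58. ]
top start_button_top 0.46 [112.6 255.7] plane [448.7 359.5  60. ] depth [448.7 355.8  71.8]
top housing 0.97 [164.6 309. ] plane [327.7 244.4  52. ] depth [326.  247.9  35.5]
top housing 0.83 [109.8 166.9] plane [651.5 369.8  52. ] depth [652.7 372.1  44.4]
top housing 0.76 [421.1 163.1] plane [ 649.2 -342.5   52. ] depth [ 650.7 -345.    42.9]
top housing 0.68 [275.1 143.1] plane [700.7  -9.2  52. ] depth [676.6  -9.4 166.9]
top lamp_spot 0.57 [277.2 144.1] plane [698.3 -14.   52. ] depth [675.9 -13.8 159.8]
side hub 0.59 [279.7 214.9] plane [602.1  29.9  49. ] depth [597.7  44.4  58.7]
side rod_a 0.74 [244.3 239.6] plane [659.6 168.9  49. ] depth [662.1 162.5  44.2]
side rod_a 0.24 [372.6 301.6] plane [298.1 326.2  49. ] dep
[... 616 characters left out ...]
h [692.7   7.6  56. ]
side lamp_spot 0.76 [250.6 201.5] plane [703.6 -14.2  52. ] depth [696.    6.5  65.4]
wrist hub 0.74 [292.9 160.3] plane [454.  361.3  49. ] depth [453.3 363.2  66.4]
wrist hub 0.35 [481.4 157.9] plane [634.9 387.4  49. ] depth [642.2 387.   36.2]
wrist rod_a 0.76 [449.6 366.8] plane [662.5 152.1  49. ] depth [656.7 158.4  57.8]
wrist start_button_top 0.82 [293.3 160.6] plane [453.9 362.2  60. ] depth [453.6 363.   67. ]
wrist housing 0.9 [160.1 233.2] plane [331.8 273.5  52. ] depth [326.3 267.2  35.1]
wrist housing 0.67 [482.1 160.5] plane [634.5 385.1  52. ] depth [642.3 384.6  38.3]
wrist housing 0.62 [411.  246.9] plane [583.6 290.5  52. ] depth [591.1 284.9  34.5]
```

View pics/wrist5.png

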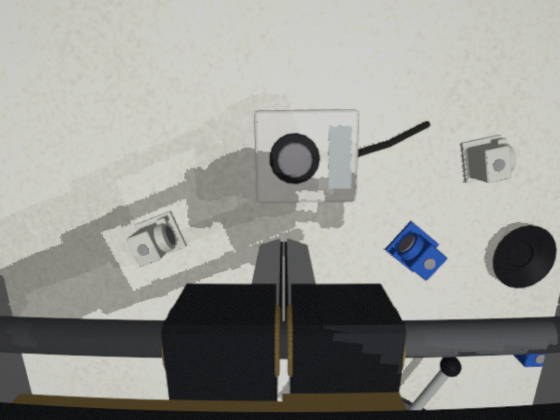

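Run:
```python
from h import *
np.set_printoptions(precision=1,suppress=True)
p=cv2.imread('pics/side5.png');cv2.imwrite('pics/crop5.png',cv2.convertScaleAbs(cv2.resize(p[110:260,190:340],None,fx=4,fy=4,interpolation=2),alpha=1.5))
for a in(-22,-24,-26): print(a,[np.round((np.array(proj('side',[609+100*np.cos(np.radians(a)),23.5+100*np.sin(np.radians(a)),z]))-[190,110])*4) for z in (52,96,150)])
print(np.round((np.array(proj('side',[609,23.5,60]))-[190,110])*4))
```

```text
-22 [array([245., 366.]), array([242., 315.]), array([238., 249.])]
-24 [array([248., 365.]), array([245., 313.]), array([242., 247.])]
-26 [array([251., 363.]), array([248., 311.]), array([245., 245.])]
[352. 400.]
```

View pics/crop5.png

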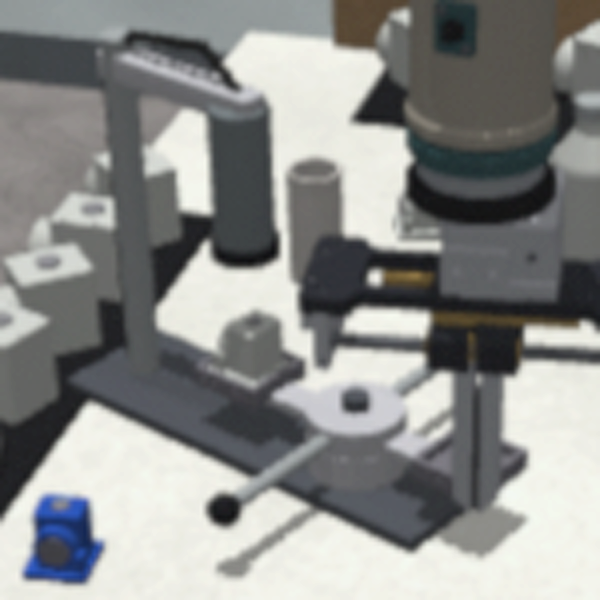

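The housing stands under the lamp: top centre at about (252,320), lamp underside at about (245,252), consistent with the projected vertical. Next is the button at (454,363), z about 66.

Request:
play_rows:
  rows:
    - {"grip":1,"xyz":[0.6,0.18,0],"rot":[0,0,0]}
    - {"grip":1,"xyz":[0.57,0.17,0],"rot":[0,0,0]}
    - {"grip":1,"xyz":[0,0,0.9],"rot":[0,0,0]}
    - {"grip":1,"xyz":[0,0,0.9],"rot":[0,0,0]}
    - {"grip":1,"xyz":[0,0,0.9],"rot":[0,0,0]}
    - {"grip":1,"xyz":[0,0,0.9],"rot":[0,0,0]}
    - {"grip":1,"xyz":[0,0,0.6],"rot":[0,0,0]}
    - {"grip":1,"xyz":[0,0,0.2],"rot":[0,0,0]}
    - {"grip":1,"xyz":[0,0,0],"rot":[0,0,0]}

```text
time_s: 13.9
tool_pos: [454.2, 364.3, 77.0]
orientation: [-2.078, -2.355, 0.002]
ft_force: [0.1, 0.2, 0.6]
grip_width: 0.5
grip_force: 0.0
```

Request:
play_rows:
  rows:
    - {"grip":1,"xyz":[0,0,0.08],"rot":[0,0,0]}
    - {"grip":1,"xyz":[0,0,0.08],"rot":[0,0,0]}
    - {"grip":1,"xyz":[0,0,0.08],"rot":[0,0,0]}
    - {"grip":1,"xyz":[0,0,0.08],"rot":[0,0,0]}
    - {"grip":1,"xyz":[0,0,0],"rot":[0,0,0]}

```text
time_s: 14.4
tool_pos: [454.4, 363.3, 68.3]
orientation: [2.08, 2.354, -0.0]
ft_force: [-0.1, -0.0, 0.2]
grip_width: 0.4
grip_force: 0.0
```

Request:
play_rows:
  rows:
    - {"grip":1,"xyz":[0,0,0.07],"rot":[0,0,0]}
    - {"grip":1,"xyz":[0,0,0.07],"rot":[0,0,0]}
    - {"grip":1,"xyz":[0,0,0],"rot":[0,0,0]}

```text
time_s: 14.7
tool_pos: [454.7, 363.5, 64.2]
orientation: [2.08, 2.354, 0.001]
ft_force: [-0.1, -0.3, 2.8]
grip_width: 0.5
grip_force: 1.2
```

Request:
play_rows:
  rows:
    - {"grip":1,"xyz":[0,0,0.05],"rot":[0,0,0]}
    - {"grip":1,"xyz":[0,0,0.05],"rot":[0,0,0]}
    - {"grip":1,"xyz":[0,0,0],"rot":[0,0,0]}

```text
time_s: 15.0
tool_pos: [454.7, 363.5, 61.4]
orientation: [2.079, 2.355, 0.001]
ft_force: [-0.0, -0.1, 3.6]
grip_width: 0.5
grip_force: 1.9
```

Request:
play_rows:
  rows:
    - {"grip":1,"xyz":[0,0,0.06],"rot":[0,0,0]}
    - {"grip":1,"xyz":[0,0,0.04],"rot":[0,0,0]}
    - {"grip":1,"xyz":[0,0,0],"rot":[0,0,0]}

```text
time_s: 15.3
tool_pos: [454.7, 363.6, 60.9]
orientation: [2.079, 2.354, 0.002]
ft_force: [-2.9, -3.1, 18.5]
grip_width: 0.6
grip_force: 9.2
```

The force jumped to 18.5 N, so the button is at its bottom stop. I release it, then check.

Request:
play_rows:
  rows:
    - {"grip":1,"xyz":[0,0,-0.3],"rot":[0,0,0]}
    - {"grip":1,"xyz":[0,0,-0.9],"rot":[0,0,0]}
    - {"grip":1,"xyz":[0,0,-0.9],"rot":[0,0,0]}
    - {"grip":1,"xyz":[0,0,-0.9],"rot":[0,0,0]}
    - {"grip":1,"xyz":[0,0,-0.9],"rot":[0,0,0]}
    - {"grip":1,"xyz":[0,0,-0.9],"rot":[0,0,0]}
    - {"grip":1,"xyz":[0,0,0],"rot":[0,0,0]}
    - {"grip":1,"xyz":[0,0,0],"rot":[0,0,0]}
    - {"grip":1,"xyz":[0,0,0],"rot":[0,0,0]}

```text
time_s: 16.2
tool_pos: [453.5, 362.8, 200.2]
orientation: [-2.079, -2.354, 0.005]
ft_force: [-0.6, -0.4, 0.1]
grip_width: 0.3
grip_force: 0.0
```

```bash
python3 look.py 6 top wrist | grep -e rod_a -e button -e '^[0-9]'; python3 -c "
from station import workorder
print(workorder.hand_in())"
```

```text
16.2 [453.5 362.8 200.2] 0.33477719612104134 [-0.6 -0.4  0.1]
top rod_a 0.75 [319.  202.6] plane [ 562.3 -107.3   49. ] depth [ 566.7 -110.9    2.6]
top rod_a 0.71 [203.4 160.5] plane [663.4 155.9  49. ] depth [660.7 153.8  64.4]
top start_button_top 0.64 [108.9 255. ] plane [450.4 367.8  60. ] depth [450.4 365.2  68.3]
wrist rod_a 0.66 [440.4 400.4] plane [665.1 147.3  49. ] depth [658.5 156.   59. ]
wrist start_button_top 0.62 [280.  200.8] plane [452.4 361.   60. ] depth [452.3 362.6  67.1]
the job is handed in; nothing more can be done
None
```

I turned the housing under the lamp, pressed the start button to its stop and let it spring back, and handed the job in with the arm clear; hand-in gave no verdict, but my last measurements put the nest within a few millimetres of the lamp centre.

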